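# Set the recipe stand to its marked notch and lean the tablet on it

### The arm

A 6-joint arm with a two-finger parallel gripper is mounted at the origin on a cart in front of the work surface, level with it; the furniture and walls round the work are solid. World frame = base frame: x ahead of the robot, y to its left, z up, the work surface at z = 0. Lengths are in m, angles in rad, forces in N, time in s.
With the tool pointing down it reaches from about 0.25 to 0.775 m from the base axis. Payload 4 kg.
Tool frame: the origin (TCP) lies on the centre line of the jaws, within the pads' length; the fingertips stand 22 mm ahead of it and the grasp point (between the pads) lies 3 mm ahead of it; z points along the fingers, y is the direction in which the jaws open and shut (so a half turn about z gives the same grasp; the last joint's range is limited). The gripper opens to 94 mm and grips with 3 to 60 N. Pads are 16 mm wide; open, the fingers measure 119 mm over their backs; the gripper's body (75 mm by 177 mm) begins 78 mm behind the grasp point.
Start: joints at [1.237, 0.087, 1.371, -0, 1.684, -0.103], TCP at [0.126, 0.535, 0.228] pointing down, gripper open.
Joint ranges: [-3.1, 3.1], [-0.76, 2.03], [0.27, 2.55], [-1.08, 4.22], [0.17, 2.65], [-2.57, 2.57]. Speed limits (rad/s): [2.79, 2.79, 3.14, 3.14, 3.14, 3.14].

### API

Orientations are given as [roll, pitch, yaw] about the fixed x, y, z axes, in that order (R = Rz(yaw) Ry(pitch) Rx(roll)).
In Python, from bench import robot gives the robot as it stands. The module is installed in compiled form; this text tells all that it offers.
- The arm moves only by the shell command python3 -m inch 'ROWS'. ROWS is JSON, a list of rows, each an object with "linear": the shift along the world's x, y, z scaled (see below), a list of three; "twist": the turn about the world's z scaled (see below); "gripper": the opening, from 0 (shut) to 1 (fully open). In form: [{"linear": [x, y, z], "twist": twist, "gripper": gripper}, ...]. A call has 1 to 10 rows; each row is the pose to reach, as a shift and turn from the pose commanded when the call began; what a row does not reach only later rows make up. The controller multiplies each number of a shift by 0.1 m and each number of a turn by 60 degrees. A row lasts 1/12 s, in which the tool goes at most 41.7 mm and 7.16 degrees, less where a joint would pass 70% of its speed; a pose out of reach is approached as far as the arm can. A call with a number of a shift or a turn outside -1 to 1 is refused whole. A call with a gripper value outside its range is refused whole. The fingers move at their own pace and stop on an object; the grip force is fixed at half the most. Time passes only in rows, so rows that repeat a pose let the fingers close. It gives the time, the measured TCP pose, the force and the opening at its end, in the units of the state.
- robot.get_obs(): the state, without advancing time (a new reading comes with each control period).
- robot.snapshot(name): name is "scene" or "side" or "wrist"; returns a dict with "image" (400x640x3 uint8, red, green, blue), "depth" (400x640 float32, m along the optical axis (not along the pixel's ray), 0 where there is no reading), "mtx" (3x3 intrinsics, pixels), "rvec" (rotation vector, rad) and "tvec" (3), from world to camera coordinates, as OpenCV has them; the wrist camera has in their place "hand_eye" (4x4, takes a point from camera to tool coordinates, whose origin is the TCP and whose axes are the flange's). Camera axes: x right, y down, z forward; pixel columns grow to the right and rows downward; lengths in m; the calibration is good to about 2 mm. A picture is of the moment at which its call begins: read the wrist's pose just before it.
- robot.close_job(): hands the job in, once; it reports no verdict.
The state is a dict: "time": time; "joint_positions": joint angles; "qvel": joint speeds; "joint_torque": joint torques, N m; "tool_pos": TCP position; "ee_rot": TCP orientation; "wrist_force": force on the tool from outside, world axes, zero at the start; "wrist_torque": the same for the moment, N m; "width": finger opening in m.
Only numpy, scipy, OpenCV 4.12 (cv2) and the standard library are available. Lean on these libraries where they do the work, as an engineer would, in place of code of your own. Each camera call takes 0.05 s, during which the arm holds its last target.

### The job

The recipe stand is set too upright for reading while you cook: lift its prop by the black knob until it is clear of the notch it sits in, move it back and let it drop fully home in the notch with the red marks. Then take the tablet out of its white dock and lean it on the stand, upright way round with the screen facing the same way as the stand's front, centred, its lower edge on the board right behind the front lip and its back against the prop's rubber bar. Set the tablet down rather than dropping it, and leave the other things where they are.

Things in the scene. Friction and masses are not known exactly. Their poses are not given: they have to be found in the camera images.
- stand: Recipe stand, fixed to the worktop: pale wooden board 200 (x) x 180 (y) mm, its top 16 mm above the worktop, a lip along its front edge, two metal notched racks on it. Origin: centre of its underside, on the worktop; x points from its front (lip) to its back, z up. Its front faces roughly to the left as seen from the robot.
- stand_lip (a point): Foot of the lip: middle of its inner face, at the height of the board's top (x = -88, y = 0, z = 16 mm in the stand's frame; same axes). The lip is 170 mm wide, 8 mm thick and rises 14 mm above the board. The tablet's lower edge belongs right behind it.
- stand_notch (a point): The wanted, red-marked notch, third of four from the front: where the centre of the prop's cross pin lies when home (x = 33.3, y = 0, z = 24.5 mm in the stand's frame). The two racks run along x at y = +-36 mm; notches 22 mm apart, at x = -10.7, 11.3, 33.3, 55.3 mm, upright walls with roof-shaped tops that end 12 mm above the notch floor. Red marks lie on the board outside the racks.
- carriage (a joint): How far the prop has been slid back along the stand's +x, in m: 0 in the front notch, 0.022, 0.044 (red-marked) and 0.066 in the others, about 2 mm of play each way. It starts in the front notch. Slides with under 1 N once lifted.
- prop (a joint): How far the prop is lifted, in m: 0 when fully down in a notch; above 0.012 it is clear of the teeth; stop at 0.035. It stays upright and sinks back by its own weight (250 g, no spring). The notch walls keep it from being slid unlifted.
- knob (a point): Centre of the prop's black round knob, 31 mm across, 26 mm tall, upright, on top of a 10 mm stem over the cross pin; 93 mm above the worktop when the prop is home. Free on its left and right and behind; the rubber bar is in front of it.
- bar (a point): Middle of the prop's rubber bar on which the tablet's back leans: 12 mm thick, 100 mm long, along the stand's y. It lies 44 mm in front of the knob's axis (towards the lip) and 18 mm above the knob's centre (111 mm above the worktop when home). A thin strut in the middle joins it to the stem from 27 mm below the knob's centre.
- dock: White tablet dock, fixed to the worktop, 90 x 150 mm. Origin on the worktop under the middle of its slot; x points to its back, z up; its front faces the robot. The slot is 14 mm wide and leans back 12 degrees; its floor is 20 mm above the worktop; its front wall is 22 mm, its back wall 66 mm high along the slot.
- tablet: Tablet, a flat slab 10 (x) x 125 (y) x 200 mm (z), 0.27 to 0.49 kg. Origin: centre of its bottom face; z along the slab to its upper edge, x from screen to back. Stands loose in the dock's slot, leaning back 12 degrees, screen to the dock's front. Home on the stand its z axis leans back 33 degrees (0.575 rad) and its origin is about 4 mm behind and 3 mm above point stand_lip.
- jar_coffee: Bystander: glass coffee jar with a black lid, 134 mm tall. Origin: centre of its underside. To be left where it is.
- jar_jam: Bystander: glass jam jar with a yellow lid, 86 mm tall. Origin: centre of its underside. To be left where it is.
- salt_shaker: Bystander: glass salt shaker with grey top, 90 mm tall. Origin: centre of its underside. To be left where it is.
- cream_jug: Bystander: white cream jug, 85 mm tall. Origin: centre of its underside. To be left where it is.
- spread_tub: Bystander: white tub with foil lid, 71 mm tall. Origin: centre of its underside. To be left where it is.
- tin_tomato: Bystander: green tin, 58 mm tall. Origin: centre of its underside. To be left where it is.

How it is judged:
On the way:
1. the prop is down in the red-marked notch (value of joint carriage between 0.0405 and 0.0475 m and value of joint prop below 0.003 m), for 0.2 s.
At the end, for the whole second after the job is handed in: The prop is fully down (3 mm) in the red-marked notch; the released tablet rests on the stand, screen to its front, leaning back 29 to 38 degrees, lower edge on the board within 1 cm of the lip, centred within 25 mm, square within 7 degrees, at rest (all of step 1 and angle between tablet's own z axis and vertical between 0.5 and 0.66 rad and angle between tablet's own x axis and vertical above 2 rad and x of tablet in the frame of stand between -0.09 and -0.072 m and y of tablet in the frame of stand between -0.025 and 0.025 m and z of tablet in the frame of stand below 0.026 m and angle between the y axis of tablet and the y axis of stand, either way round below 0.12 rad and contact force between tablet and stand above 0.8 N and linear speed of tablet below 0.02 m/s and angular speed of tablet below 0.1 rad/s); the robot touches nothing.
It fails at once if the tablet is dropped or thrown (contact force between the fingers and tablet below 0.05 N and linear speed of tablet above 0.6 m/s).
It fails at once if one of the bystanders is displaced by more than 3 cm (distance of any of jar_coffee, jar_jam, salt_shaker, cream_jug, spread_tub, tin_tomato from where it was at the start of the episode above 0.03 m).
It also fails if it takes over 61 s, if anything falls off the work surface, if the arm or the gripper's body presses on something with over 40 N, if the wrist force passes 120 N, or if a joint passes its speed limit or range.

## Working session

There is one attempt and no reset: what is moved stays moved. The work goes in short steps, Python scripts to look and compute and a shell command to move; the robot and the scene stay as the last step left them, time stands still between calls to the robot, and variables do not carry over. Pictures are saved under pics/ and viewed, and the job is handed in when it is done.

```bash
mkdir -p pics
cat > h.py <<'E'
import numpy as np, cv2
from bench import robot
def snap(n,f):
    o=robot.get_obs(); s=robot.snapshot(n)
    cv2.imwrite('pics/'+f+'.png',s['image'][:,:,::-1])
    np.savez('pics/'+f+'.npz',**{k:np.array(v) for k,v in s.items()},tp=o['tool_pos'],tr=o['ee_rot'])
    return s
E
python3 - <<'E'
from h import *
print(robot.get_obs())
for n in ['scene','side','wrist']: snap(n,n+'0')
print(robot.get_obs()['time'])
E
```

```text
{'time': 0.0, 'joint_positions': array([ 1.23688927e+00,  8.79697232e-02,  1.37224925e+00, -5.65753521e-05,
        1.68359557e+00, -1.03067059e-01]), 'qvel': array([ 0.00078377,  0.00042027,  0.00064096, -0.00146405, -0.00065737,
       -0.00075815]), 'joint_torque': array([-3.61564880e-04, -3.40162611e+01, -3.02437842e+01,  7.16784317e-02,
        3.28626344e-02, -1.51954464e-04]), 'tool_pos': array([0.12567699, 0.53493313, 0.22629862]), 'ee_rot': array([-3.13937676e+00, -1.72667710e-04,  2.91074616e+00]), 'wrist_force': array([-0.08304603,  0.43482591, -0.08026598]), 'wrist_torque': array([ 0.00028824,  0.01698682, -0.02673855]), 'width': 0.0942513257746453}
0.15
```

View pics/scene0.png

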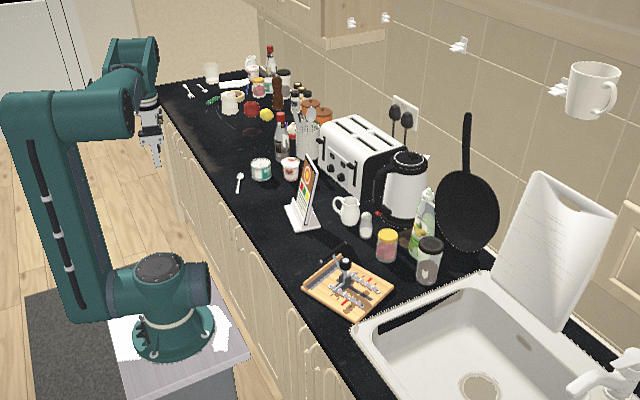

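View pics/side0.png

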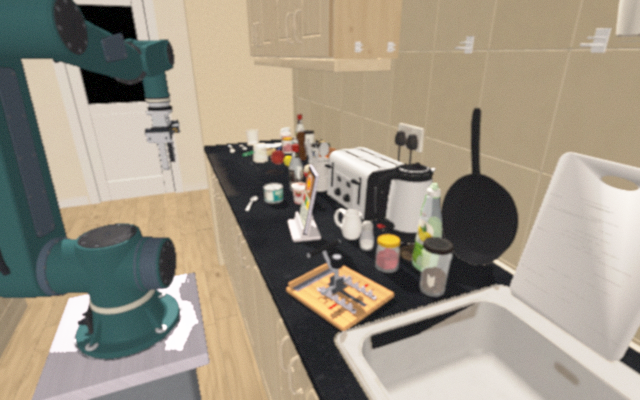

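View pics/wrist0.png

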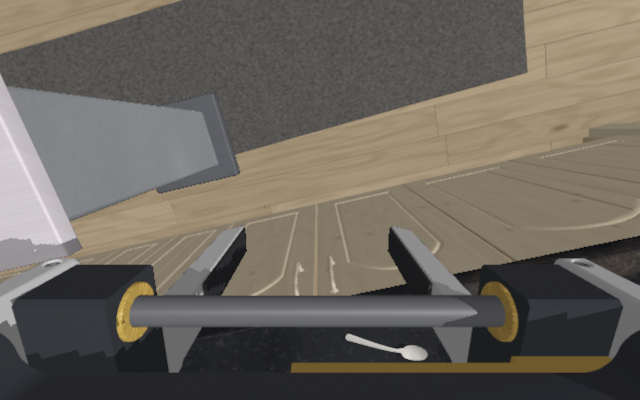

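The scene view shows the stand at about (345,285), with the dock and tablet at about (305,200). The jam jar is at (387,245), the coffee jar at (430,260), the jug at (347,210), the salt shaker at (366,225) and the tub at (291,168). The side view agrees. I'll zoom in next.

```bash
cat >> h.py <<'E'
def W(d,u,v):
    "depth pixels->world"
    K=d['mtx'];z=d['depth'][v,u]
    p=np.stack([(u-K[0,2])/K[0,0]*z,(v-K[1,2])/K[1,1]*z,z],-1)
    if 'rvec' in d:
        R=cv2.Rodrigues(d['rvec'])[0]; return (p-d['tvec'].ravel())@R
    from scipy.spatial.transform import Rotation as Ro
    H=d['hand_eye']; q=p@H[:3,:3].T+H[:3,3]
    return q@Ro.from_euler('xyz',d['tr']).as_matrix().T+d['tp']
def cloud(d):
    v,u=np.mgrid[0:400,0:640]; return W(d,u,v)
E
python3 - <<'E'
from h import *
a=np.load('pics/scene0.npz');b=np.load('pics/side0.npz')
for d in (a,b):
    R=cv2.Rodrigues(d['rvec'])[0]; print('cam',-R.T@d['tvec'].ravel(), d['mtx'][0,0])
print(a['mtx'],np.load('pics/wrist0.npz')['hand_eye'],np.load('pics/wrist0.npz')['mtx'])
i1=cv2.imread('pics/scene0.png')[145:330,250:460];i2=cv2.imread('pics/side0.png')[160:330,240:470]
cv2.imwrite('pics/z1.png',cv2.resize(i1,(680,599)));cv2.imwrite('pics/z2.png',cv2.resize(i2,(800,591)))
for d,pts in((a,[(303,288),(351,322),(395,289),(340,255),(345,263),(287,228),(321,228),(310,160),(300,210)]),):
    for u,v in pts: print(u,v,W(d,np.array(u),np.array(v)).round(3))
E
```

```text
cam [-0.07958194 -0.96038098  1.03407766] 502.3020795360501
cam [ 0.15113805 -0.75966005  0.55497683] 361.129751787186
[[502.30207954   0.         322.36263594]
 [  0.         502.30207954 200.79404884]
 [  0.           0.           1.        ]] [[-1.02681133e-03 -9.68753551e-01 -2.48023189e-01  7.18538495e-02]
 [ 9.99999165e-01 -1.18930477e-03  5.05326747e-04  1.08042911e-04]
 [-7.84512243e-04 -2.48022463e-01  9.68753964e-01 -1.56998426e-01]
 [ 0.00000000e+00  0.00000000e+00  0.00000000e+00  1.00000000e+00]] [[289.76738189   0.         316.81365964]
 [  0.         289.76738189 201.03923935]
 [  0.           0.           1.        ]]
303 288 [ 0.361 -0.036  0.016]
351 322 [ 0.421 -0.199  0.004]
395 289 [ 0.597 -0.153  0.002]
340 255 [0.515 0.021 0.031]
345 263 [ 0.465 -0.09   0.108]
287 228 [0.446 0.252 0.001]
321 228 [0.545 0.197 0.002]
310 160 [0.552 0.284 0.216]
300 210 [0.507 0.276 0.038]
```

View pics/z1.png

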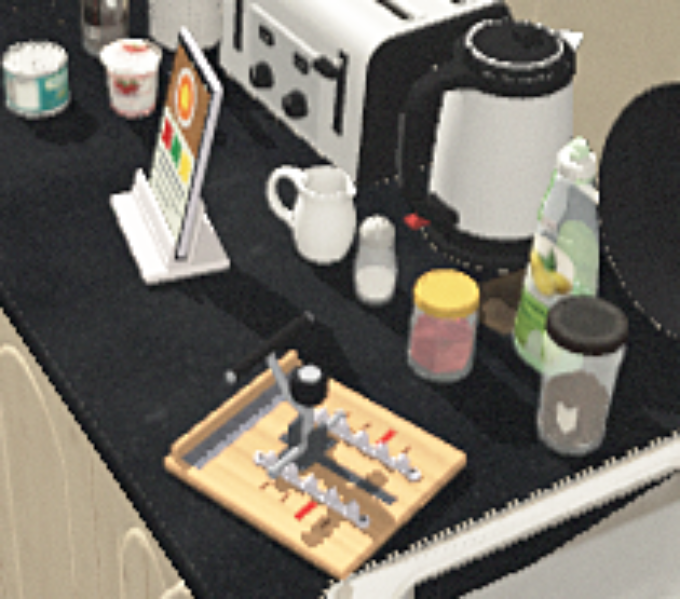

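View pics/z2.png

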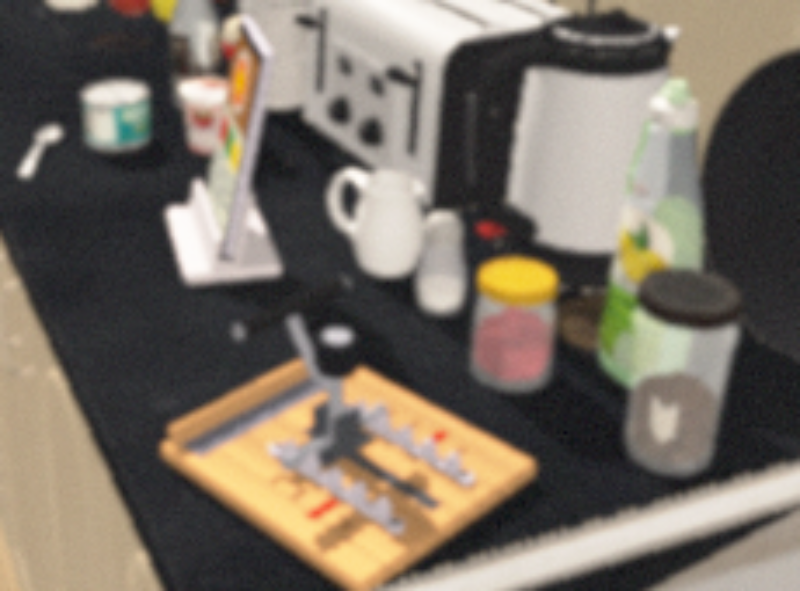

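Run:
```python
from h import *
for n in ('scene0','side0'):
    d=np.load(f'pics/{n}.npz');img=cv2.imread(f'pics/{n}.png');P=cloud(d);hsv=cv2.cvtColor(img,cv2.COLOR_BGR2HSV)
    inb=lambda x0,x1,y0,y1,z0,z1:(P[...,0]>x0)&(P[...,0]<x1)&(P[...,1]>y0)&(P[...,1]<y1)&(P[...,2]>z0)&(P[...,2]<z1)
    m=inb(.3,.65,-.25,.06,.010,.022)
    wood=m&(hsv[...,1]>60)
    r=cv2.minAreaRect(P[wood][:,:2].astype(np.float32)*1000);print(n,'board',r,P[wood][:,2].mean(),wood.sum());print(cv2.boxPoints(r).round())
    k=inb(.3,.65,-.25,.06,.085,.16)
    q=P[k];print('high pts',q.shape, q.min(0),q.max(0))
    zt=q[(q[:,2]>.098)];print('z hist',np.histogram(zt[:,2],bins=[.09,.1,.103,.106,.109,.112,.115,.118,.125])[0])
    red=inb(.3,.65,-.25,.06,.005,.03)&((hsv[...,0]<6)|(hsv[...,0]>174))&(hsv[...,1]>170)&(hsv[...,2]>100)
    nn,l,st,c=cv2.connectedComponentsWithStats(red.astype(np.uint8))
    for i in range(1,nn):print('red',st[i],P[l==i].mean(0).round(4))
    t=inb(.4,.65,.12,.4,.1,.25);q=P[t];print('tab',q.shape,q.min(0),q.max(0))
    c=q.mean(0);s=np.linalg.svd(q-c,full_matrices=False);print(c,s[2].round(3),s[1]/len(q)**.5)
    dk=inb(.38,.7,.12,.4,.005,.025)&(hsv[...,2]>100)
    r=cv2.minAreaRect(P[dk][:,:2].astype(np.float32)*1000);print('dock',r,dk.sum())
```

```text
scene0 board ((515.167236328125, -75.10874938964844), (270.31976318359375, 201.80853271484375), 20.495403289794922) 0.018180232100139294 2042
[[ 353.  -28.]
 [ 424. -217.]
 [ 677. -122.]
 [ 606.   67.]]
high pts (394, 3) [ 0.40506136 -0.09641476  0.08516383] [0.64988811 0.00693111 0.12451311]
z hist [ 6 13 15 35 36 17 55 58]
red [368 278   4   3   6] [ 0.5441 -0.0983  0.0193]
red [341 300   7   5  15] [ 0.434  -0.1404  0.0192]
tab (600, 3) [0.50892507 0.2031438  0.10007545] [0.56363534 0.33061406 0.22109481]
[0.532178   0.25809668 0.16529927] [[ 0.258  0.827  0.5  ]
 [ 0.105 -0.538  0.836]
 [-0.96   0.164  0.226]] [0.0378641  0.0369655  0.00242818]
dock ((571.9468383789062, 253.34564208984375), (180.78395080566406, 215.75413513183594), 80.19569396972656) 482
side0 board ((514.6920776367188, -78.6983642578125), (267.3735046386719, 199.46163940429688), 20.589876174926758) 0.017033249341927608 2765
[[ 354.  -32.]
 [ 425. -219.]
 [ 675. -125.]
 [ 605.   62.]]
high pts (463, 3) [ 0.40506955 -0.10012735  0.08502963] [0.64996065 0.00328172 0.11979516]
z hist [19 18 26 67 25 41 67 34]
red [331 307   1   1   1] [ 0.4272 -0.1472  0.0198]
tab (448, 3) [0.51032504 0.20153309 0.10003859] [0.56209485 0.32468056 0.21799649]
[0.53132765 0.24876123 0.16297928] [[ 0.227  0.9    0.373]
 [ 0.144 -0.41   0.901]
 [-0.963  0.151  0.222]] [0.03814376 0.03627664 0.00237061]
dock ((530.6866455078125, 235.19488525390625), (152.58193969726562, 276.4302673339844), 31.227005004882812) 458
```

```bash
python3 -m inch '[{"linear":[0.1,-0.2,0.3],"twist":-0.1,"gripper":1},{"linear":[0.25,-0.45,0.6],"twist":-0.2,"gripper":1},{"linear":[0.4,-0.75,0.7],"twist":-0.3,"gripper":1},{"linear":[0.54,-1,0.7],"twist":-0.4,"gripper":1}]' && python3 -m inch '[{"linear":[0.18,-0.33,0],"twist":-0.11,"gripper":1},{"linear":[0.36,-0.66,0],"twist":-0.22,"gripper":1},{"linear":[0.54,-1,0],"twist":-0.33,"gripper":1}]' && python3 -m inch '[{"linear":[0.18,-0.33,0],"twist":-0.11,"gripper":1},{"linear":[0.36,-0.66,0],"twist":-0.208,"gripper":1},{"linear":[0.54,-1,0],"twist":-0.208,"gripper":1}]' && python3 -m inch '[{"linear":[0.18,-0.33,0],"twist":0,"gripper":1},{"linear":[0.36,-0.66,0],"twist":0,"gripper":1},{"linear":[0.54,-1,0],"twist":0,"gripper":1}]' && python3 -m inch '[{"linear":[0.18,-0.33,0],"twist":0,"gripper":1},{"linear":[0.36,-0.66,0],"twist":0,"gripper":1},{"linear":[0.54,-1,0],"twist":0,"gripper":1}]'
```

```text
time: 0.48
tool_pos: [0.1807, 0.4351, 0.3013]
ee_rot: [3.135, -0.001, 2.487]
wrist_force: [0.6, 0.5, 0.2]
width: 0.0941
time: 0.73
tool_pos: [0.234, 0.334, 0.2973]
ee_rot: [3.142, 0.0, 2.142]
wrist_force: [0.3, 0.2, 0.9]
width: 0.0941
time: 0.98
tool_pos: [0.288, 0.2338, 0.2973]
ee_rot: [3.141, -0.0, 1.926]
wrist_force: [0.2, 0.1, -0.0]
width: 0.0939
time: 1.23
tool_pos: [0.342, 0.1337, 0.2974]
ee_rot: [3.141, -0.0, 1.929]
wrist_force: [0.9, 0.3, -0.4]
width: 0.094
time: 1.48
tool_pos: [0.3961, 0.0336, 0.2974]
ee_rot: [3.141, -0.0, 1.928]
wrist_force: [0.9, 0.5, -0.6]
width: 0.0939
```

```bash
python3 -m inch '[{"linear":[0.18,-0.2,0],"twist":0,"gripper":1},{"linear":[0.36,-0.4,0],"twist":0,"gripper":1},{"linear":[0.5,-0.6,0],"twist":0,"gripper":1},{"linear":[0.5,-0.6,0],"twist":0,"gripper":1},{"linear":[0.5,-0.6,0],"twist":0,"gripper":1}]'
python3 - <<'E'
from h import *
for n in ['scene','wrist']: snap(n,n+'1')
E
```

```text
time: 1.9
tool_pos: [0.4458, -0.0252, 0.2966]
ee_rot: [-3.14, -0.002, 1.926]
wrist_force: [0.5, -0.1, -0.8]
width: 0.0938
```

View pics/wrist1.png

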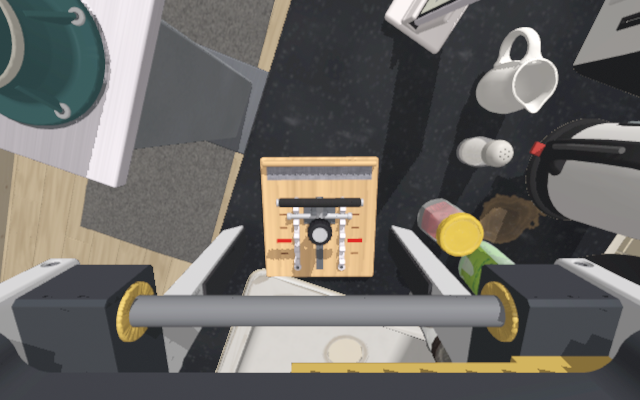

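The wrist view shows the board square to the image. The knob is at about (320,234), the red marks at (284,241) and (355,241), and the bar at row 203. Next I'll measure these with the calibration.

```bash
cat >> h.py <<'E'
def ray(d,uv,z):
    "pixel -> world at height z (wrist or fixed camera)"
    from scipy.spatial.transform import Rotation as Ro
    uv=np.atleast_2d(uv).astype(float);K=d['mtx']
    r=np.c_[(uv-[K[0,2],K[1,2]])/K[0,0],np.ones(len(uv))]
    if 'rvec' in d:
        R=cv2.Rodrigues(d['rvec'])[0];c=-R.T@d['tvec'].ravel();r=r@R
    else:
        H=d['hand_eye'];Rw=Ro.from_euler('xyz',d['tr']).as_matrix();c=Rw@H[:3,3]+d['tp'];r=r@(Rw@H[:3,:3]).T
    return c+r*((z-c[2])/r[:,2])[:,None]
E
python3 - <<'E'
from h import *
d=dict(np.load('pics/wrist1.npz'));img=cv2.imread('pics/wrist1.png');hsv=cv2.cvtColor(img,cv2.COLOR_BGR2HSV)
red=((hsv[...,0]<6)|(hsv[...,0]>174))&(hsv[...,1]>170)&(hsv[...,2]>100)
n,l,st,c=cv2.connectedComponentsWithStats(red.astype(np.uint8))
R=[]
for i in range(1,n):
    if st[i][4]>15: 
        p=ray(d,c[i],.016)[0];print(st[i],c[i],p.round(4))
        if 200<c[i][1]<270 and 260<c[i][0]<380:R.append(p)
R=sorted(R,key=lambda p:p[0]);v=R[1]-R[0];print('yaw stand y',np.degrees(np.arctan2(v[1],v[0])),np.hypot(*v[:2]));m=(R[0]+R[1])/2
sx=np.array([v[1],-v[0]])/np.hypot(*v[:2]);print('origin from red',m[:2]-.0333*sx,sx)
# board corners (front top edge of lip z=.030; rear edge .016)
wood=(hsv[...,0]>8)&(hsv[...,0]<25)&(hsv[...,1]>70)&(hsv[...,2]>120);wood[:150]=0;wood[280:]=0;wood[:,:255]=0;wood[:,385:]=0
for row in (160,180,200,220,240,260,270):
    u=np.where(wood[row])[0];print(row,u.min(),u.max(),ray(d,[[u.min(),row],[u.max(),row]],.03 if row<165 else .016).round(4)[:,:2].tolist())
u=np.where(wood[:,275])[0];print('rows col275',u.min(),u.max(),ray(d,[[275,u.min()]],.03).round(4),ray(d,[[275,u.max()]],.016).round(4))
cv2.imwrite('pics/z3.png',cv2.resize(img[140:290,250:390],None,fx=4,fy=4,interpolation=cv2.INTER_CUBIC))
g=cv2.imread('pics/z3.png')
E
```

```text
[277 239  14   3  41] [283.65853659 240.02439024] [ 0.4315 -0.1413  0.016 ]
[348 239  14   3  42] [354.5 240. ] [ 0.5388 -0.1013  0.016 ]
yaw stand y 20.445505230019183 0.1144229012575298
origin from red [ 0.47351969 -0.09007007] [ 0.34931634 -0.93700485]
160 260 378 [[0.3587, -0.0294], [0.5199, 0.0306]]
180 261 377 [[0.3674, -0.0603], [0.5339, 0.0016]]
200 262 376 [[0.3784, -0.0899], [0.5449, -0.0279]]
220 263 375 [[0.3899, -0.1205], [0.5564, -0.0586]]
240 264 374 [[0.4018, -0.1523], [0.5683, -0.0903]]
260 265 373 [[0.4141, -0.1852], [0.5806, -0.1232]]
270 267 373 [[0.4227, -0.2013], [0.5877, -0.1398]]
rows col275 157 275 [[ 0.3778 -0.0176  0.03  ]] [[ 0.4381 -0.2053  0.016 ]]
```

View pics/z3.png

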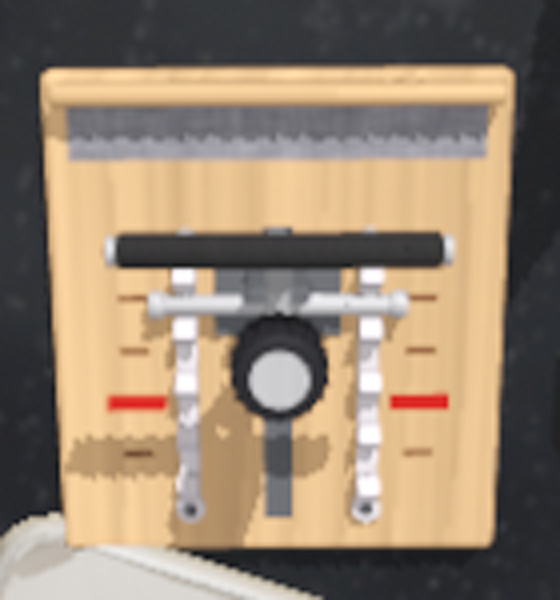

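Run:
```python
from h import *
d=dict(np.load('pics/wrist1.npz'))
print(ray(d,[[319.7,234.5]],.106), ray(d,[[276.5,202.5],[363,202.5]],.117))
print(d['tp'],d['tr'])
o=np.array([.4735,-.0901]);sx=np.array([.3493,-.937]);print('knob',o-.0107*sx)
# dock/tablet in this view
P=cloud(d);print([ (p,P[p[1],p[0]].round(3)) for p in ((430,5),(410,15))])
```

```text
[[ 0.47002333 -0.08022593  0.106     ]] [[ 0.40545216 -0.05616539  0.117     ]
 [ 0.50288296 -0.01990036  0.117     ]]
[ 0.44550048 -0.02447727  0.29701048] [-3.14051604e+00 -1.23275334e-03  1.92787743e+00]
knob [ 0.46976249 -0.0800741 ]
[((430, 5), array([0.499, 0.227, 0.052])), ((410, 15), array([0.484, 0.215, 0.035]))]
```

```bash
python3 -m inch '[{"linear":[0.13,-0.3,0],"twist":0,"gripper":1},{"linear":[0.244,-0.557,0],"twist":0,"gripper":1},{"linear":[0.244,-0.557,-0.35],"twist":0,"gripper":1},{"linear":[0.244,-0.557,-0.7],"twist":0,"gripper":1},{"linear":[0.244,-0.557,-1],"twist":0,"gripper":1}]' && python3 -m inch '[{"linear":[0,0,-0.3],"twist":0,"gripper":1},{"linear":[0,0,-0.6],"twist":0,"gripper":1},{"linear":[0,0,-0.8],"twist":0,"gripper":1},{"linear":[0,0,-1],"twist":0,"gripper":1},{"linear":[0,0,-1],"twist":0,"gripper":1}]'
python3 - <<'E'
from h import *
for n in ['scene','side','wrist']: s=snap(n,n+'2')
a=np.hstack([cv2.imread('pics/scene2.png')[200:330,280:440],cv2.imread('pics/side2.png')[200:330,280:440]])
cv2.imwrite('pics/z4.png',cv2.resize(a,None,fx=2.5,fy=2.5))
E
```

```text
time: 2.42
tool_pos: [0.4698, -0.0793, 0.1963]
ee_rot: [3.141, 0.0, 1.93]
wrist_force: [-0.2, 0.2, -0.7]
width: 0.0938
time: 2.83
tool_pos: [0.4668, -0.0781, 0.0933]
ee_rot: [-3.135, -0.005, 1.93]
wrist_force: [-1.2, 0.4, -0.9]
width: 0.0941
```

View pics/z4.png

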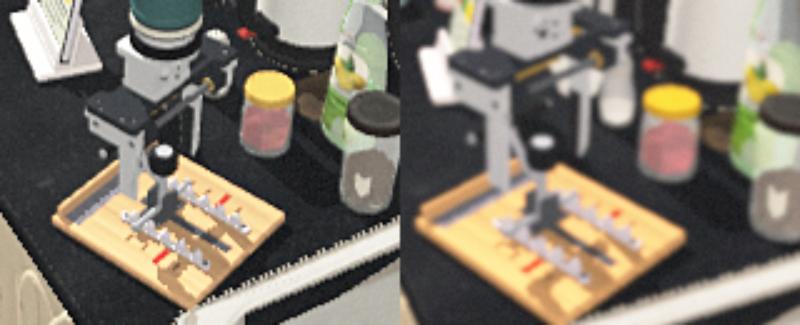

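View pics/wrist2.png

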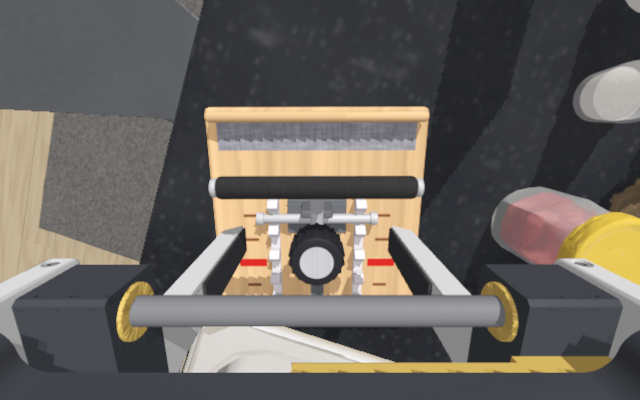

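Run:
```python
from h import *
d=dict(np.load('pics/wrist2.npz'));print(d['tp'],d['tr'])
H=np.linalg.inv(d['hand_eye']);K=d['mtx']
for p in [(0,0,0),(0,0,.003),(0,0,.022),(0,.047,.022),(0,-.047,.022),(0,0,-.011)]:
    c=H[:3,:3]@p+H[:3,3];q=K@c;print(p,q[:2]/q[2])
print(ray(d,[[317,263]],.106),ray(d,[[320,187]],.117))
```

```text
[ 0.46975345 -0.07921068  0.09769634] [-3.14118560e+00 -5.94245931e-04  1.93005005e+00]
(0, 0, 0) [316.70368897 253.67521812]
(0, 0, 0.003) [316.70533233 251.54474672]
(0, 0, 0.022) [316.71458027 239.55558824]
(0, 0.047, 0.022) [387.93012714 239.48601462]
(0, -0.047, 0.022) [245.50654757 239.62515452]
(0, 0, -0.011) [316.69715017 262.15220527]
[[ 0.47056378 -0.08088475  0.106     ]] [[ 0.45591071 -0.03762783  0.117     ]]
```

The tool is aligned with the knob to within 2 mm, so I'll close on it and check.

```bash
python3 -m inch '[{"linear":[0.01,-0.01,-0.01],"twist":0,"gripper":0},{"linear":[0.01,-0.01,-0.01],"twist":0,"gripper":0},{"linear":[0.01,-0.01,-0.01],"twist":0,"gripper":0},{"linear":[0.01,-0.01,-0.01],"twist":0,"gripper":0},{"linear":[0.01,-0.01,-0.01],"twist":0,"gripper":0},{"linear":[0.01,-0.01,-0.01],"twist":0,"gripper":0},{"linear":[0.01,-0.01,-0.01],"twist":0,"gripper":0},{"linear":[0.01,-0.01,-0.01],"twist":0,"gripper":0}]'
```

```text
time: 3.65
tool_pos: [0.4712, -0.0813, 0.0965]
ee_rot: [3.142, -0.0, 1.928]
wrist_force: [0.4, 0.0, -0.3]
width: 0.0442
```

```bash
python3 -m inch '[{"linear":[0,0,0],"twist":0,"gripper":0},{"linear":[0,0,0],"twist":0,"gripper":0},{"linear":[0,0,0],"twist":0,"gripper":0},{"linear":[0,0,0],"twist":0,"gripper":0},{"linear":[0,0,0],"twist":0,"gripper":0},{"linear":[0,0,0],"twist":0,"gripper":0}]'
```

```text
time: 4.15
tool_pos: [0.4706, -0.0815, 0.0965]
ee_rot: [-3.14, -0.0, 1.928]
wrist_force: [-2.5, -1.0, 3.1]
width: 0.0308
```

```bash
python3 -m inch '[{"linear":[0,0,0.1],"twist":0,"gripper":0},{"linear":[0,0,0.18],"twist":0,"gripper":0},{"linear":[0,0,0.22],"twist":0,"gripper":0},{"linear":[0,0,0.22],"twist":0,"gripper":0},{"linear":[0,0,0.22],"twist":0,"gripper":0}]'
```

```text
time: 4.57
tool_pos: [0.4708, -0.0815, 0.1185]
ee_rot: [-3.141, 0.0, 1.928]
wrist_force: [-3.2, -1.2, -1.3]
width: 0.0305
```

```bash
python3 -m inch '[{"linear":[0.04,-0.1,0],"twist":0,"gripper":0},{"linear":[0.08,-0.2,0],"twist":0,"gripper":0},{"linear":[0.12,-0.31,0],"twist":0,"gripper":0},{"linear":[0.154,-0.412,0],"twist":0,"gripper":0},{"linear":[0.154,-0.412,0],"twist":0,"gripper":0},{"linear":[0.154,-0.412,0],"twist":0,"gripper":0}]'
python3 - <<'E'
from h import *
d=snap('scene','scene3');d2=snap('wrist','wrist3');print(robot.get_obs()['tool_pos'],robot.get_obs()['wrist_force'])
a=np.hstack([cv2.imread('pics/scene3.png')[200:330,280:440]]);w=cv2.imread('pics/wrist3.png')[80:290,160:480]
cv2.imwrite('pics/z5.png',np.hstack([cv2.resize(a,(400,325)),cv2.resize(w,(400,325))]))
E
```

```text
time: 5.07
tool_pos: [0.4867, -0.1236, 0.1181]
ee_rot: [-3.141, -0.0, 1.927]
wrist_force: [-4.2, -1.4, -2.6]
width: 0.0305
[ 0.48637193 -0.12274244  0.11823617] [-4.66082553 -1.94477888 -2.05302314]
```

View pics/z5.png

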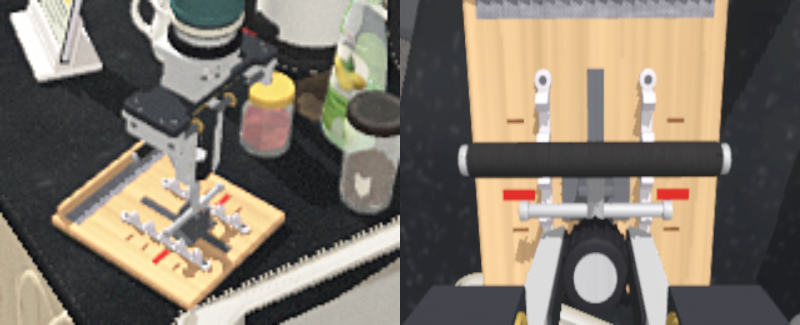

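```bash
python3 -m inch '[{"linear":[0,0,-0.06],"twist":0,"gripper":0},{"linear":[0,0,-0.12],"twist":0,"gripper":0},{"linear":[0,0,-0.17],"twist":0,"gripper":0},{"linear":[0,0,-0.22],"twist":0,"gripper":0},{"linear":[0,0,-0.22],"twist":0,"gripper":0},{"linear":[0,0,-0.22],"twist":0,"gripper":0}]'
```

```text
time: 5.67
tool_pos: [0.4862, -0.1223, 0.0965]
ee_rot: [-3.141, 0.0, 1.929]
wrist_force: [-4.8, -2.4, -2.0]
width: 0.0305
```

```bash
python3 -m inch '[{"linear":[0,0,0],"twist":0,"gripper":0.7},{"linear":[0,0,0],"twist":0,"gripper":0.7},{"linear":[0,0,0],"twist":0,"gripper":0.7},{"linear":[0,0,0],"twist":0,"gripper":0.7},{"linear":[0,0,0],"twist":0,"gripper":0.7},{"linear":[0,0,0],"twist":0,"gripper":0.7}]' && python3 -m inch '[{"linear":[0,0,0.3],"twist":0,"gripper":0.7},{"linear":[0,0,0.6],"twist":0,"gripper":0.7},{"linear":[0,0,1],"twist":0,"gripper":0.7}]' && python3 -m inch '[{"linear":[0,0.3,0.3],"twist":0,"gripper":0.7},{"linear":[0,0.6,0.6],"twist":0,"gripper":0.7},{"linear":[0,1,1],"twist":0,"gripper":0.7},{"linear":[0,1,1],"twist":0,"gripper":0.7}]'
python3 - <<'E'
from h import *
d=snap('scene','scene4');d2=snap('wrist','wrist4')
a=np.hstack([cv2.imread('pics/scene4.png')[200:330,280:440]]);w=cv2.imread('pics/wrist4.png')[120:290,180:440]
cv2.imwrite('pics/z6.png',np.hstack([cv2.resize(a,(400,325)),cv2.resize(w,(400,262)) if 0 else cv2.resize(w,(400,325))]))
E
```

```text
time: 6.17
tool_pos: [0.4872, -0.1224, 0.097]
ee_rot: [3.14, 0.001, 1.929]
wrist_force: [0.3, 0.1, 0.3]
width: 0.0645
time: 6.42
tool_pos: [0.4853, -0.1218, 0.195]
ee_rot: [-3.138, -0.004, 1.929]
wrist_force: [1.3, -0.6, 0.3]
width: 0.0658
time: 6.75
tool_pos: [0.4878, -0.0198, 0.3019]
ee_rot: [3.133, 0.003, 1.931]
wrist_force: [0.2, -1.1, 1.0]
width: 0.066
```

View pics/z6.png

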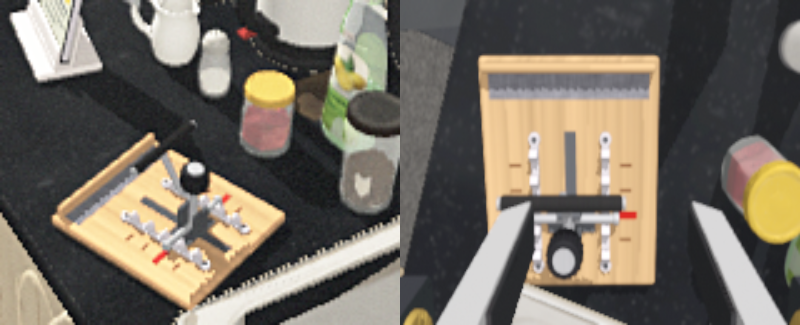

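View pics/wrist4.png

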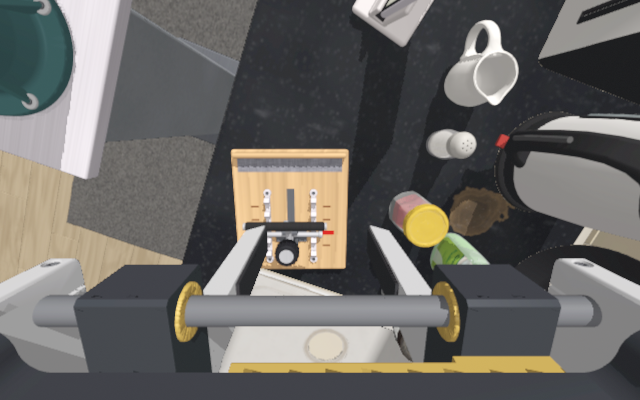

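```bash
python3 - <<'E'
from h import *
d=dict(np.load('pics/wrist4.npz'));print(ray(d,[[286,256]],.106),ray(d,[[287,227.5]],.117))
d=dict(np.load('pics/scene4.npz'));P=cloud(d);q=P[(P[...,0]>.455)&(P[...,0]<.515)&(P[...,1]>-.15)&(P[...,1]<-.105)&(P[...,2]>.09)&(P[...,2]<.13)];print(len(q),q.mean(0),np.sort(q[:,2])[-8:])
E
python3 -m inch '[{"linear":[0.04,0.33,0.1],"twist":-0.11,"gripper":0.7},{"linear":[0.08,0.66,0.1],"twist":-0.22,"gripper":0.7},{"linear":[0.1,1,0.1],"twist":-0.33,"gripper":0.7}]' && python3 -m inch '[{"linear":[0,0.33,0],"twist":-0.1,"gripper":0.7},{"linear":[0,0.66,0],"twist":-0.17,"gripper":0.7},{"linear":[0,0.95,0],"twist":-0.17,"gripper":0.7},{"linear":[0,0.95,0],"twist":-0.17,"gripper":0.7},{"linear":[0,0.95,0],"twist":-0.17,"gripper":0.7}]'
python3 - <<'E'
from h import *
snap('wrist','wrist5')
E
```

```text
[[ 0.48525596 -0.1210545   0.106     ]] [[ 0.47298088 -0.07882682  0.117     ]]
130 [ 0.48291993 -0.12530153  0.10410116] [0.11124166 0.11135247 0.11143026 0.11176332 0.11192108 0.11194245
 0.11308132 0.11384649]
time: 7.1
tool_pos: [0.4969, 0.0767, 0.3042]
ee_rot: [-3.139, 0.001, 1.574]
wrist_force: [0.7, 0.1, 0.9]
width: 0.0658
time: 7.52
tool_pos: [0.4964, 0.1722, 0.3034]
ee_rot: [-3.137, 0.003, 1.407]
wrist_force: [-0.0, -1.0, -0.1]
width: 0.0655
```

View pics/wrist5.png

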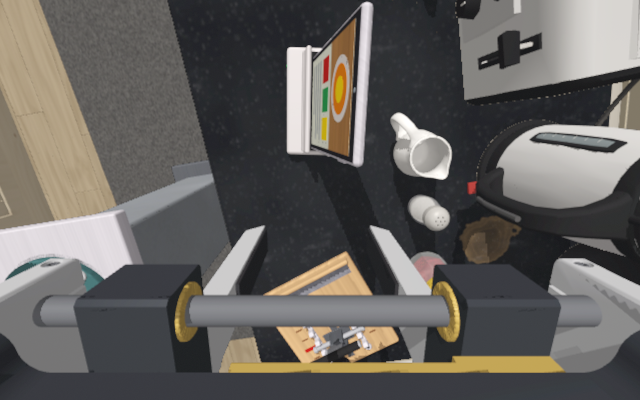

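The prop is home: the knob top at z = 0.106 lands on (0.485,-0.121), where it should be. The wrist view shows the dock at about (298,100) and the tablet's upper edge running from (368,5) to (360,163). I'll measure the tablet now.

Run:
```python
from h import *
d=dict(np.load('pics/wrist5.npz'));img=cv2.imread('pics/wrist5.png')
cv2.imwrite('pics/z7.png',cv2.resize(img[0:185,275:385],None,fx=3.2,fy=3.2,interpolation=cv2.INTER_CUBIC))
P=cloud(d);m=(P[...,2]>.06)&(P[...,2]<.2);m[:,:300]=0;m[:,385:]=0;m[180:]=0
q=P[m];c=q.mean(0);s=np.linalg.svd(q-c,full_matrices=False);print(len(q),c,s[2].round(3),s[1]/len(q)**.5)
for y in (20,50,80,110,140,155):
    print(y,[(u,P[y,u].round(4).tolist()) for u in (350,356,360,364,368)])
print(d['tp'],d['tr'])
```

```text
4191 [0.52839912 0.27146231 0.14521488] [[-0.211  0.014 -0.977]
 [ 0.183  0.983 -0.025]
 [-0.96   0.184  0.21 ]] [0.04034341 0.03472129 0.00070611]
20 [(350, [0.5488, 0.323, 0.1905]), (356, [0.5513, 0.3181, 0.2048]), (360, [0.5529, 0.315, 0.2135]), (364, [0.5555, 0.314, 0.2152]), (368, [0.5589, 0.3141, 0.213])]
50 [(350, [0.545, 0.2995, 0.196]), (356, [0.548, 0.2961, 0.2084]), (360, [0.5501, 0.2943, 0.2143]), (364, [0.5531, 0.2937, 0.2148]), (368, [0.5563, 0.2935, 0.2136])]
80 [(350, [0.5414, 0.2761, 0.1993]), (356, [0.5446, 0.2737, 0.2117]), (360, [0.5471, 0.2727, 0.2157]), (364, [0.5503, 0.2723, 0.2155]), (368, [0.5925, 0.2965, -0.0])]
110 [(350, [0.5378, 0.2521, 0.2026]), (356, [0.5415, 0.251, 0.2124]), (360, [0.5444, 0.2504, 0.2146]), (364, [0.5476, 0.2499, 0.2144]), (368, [0.5873, 0.2544, -0.0])]
140 [(350, [0.5339, 0.2277, 0.2075]), (356, [0.5382, 0.2273, 0.2135]), (360, [0.5415, 0.2268, 0.2139]), (364, [0.5759, 0.2111, -0.0002]), (368, [0.582, 0.2101, -0.0])]
155 [(350, [0.532, 0.2153, 0.2093]), (356, [0.5364, 0.2152, 0.2152]), (360, [0.5397, 0.2147, 0.2158]), (364, [0.573, 0.1881, -0.0003]), (368, [0.5793, 0.187, -0.001])]
[0.49639395 0.17217021 0.30342331] [-3.13748936e+00  2.94900036e-03  1.40668921e+00]
```

View pics/z7.png

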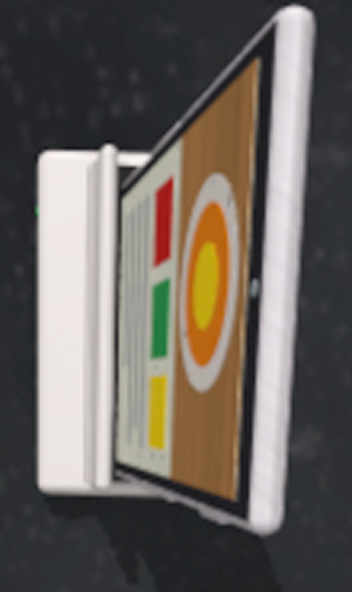

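```bash
python3 -m inch '[{"linear":[0.16,0.3,0],"twist":-0.022,"gripper":0.45},{"linear":[0.32,0.6,0],"twist":-0.022,"gripper":0.45},{"linear":[0.481,0.967,-0.1],"twist":-0.022,"gripper":0.45},{"linear":[0.481,0.967,-0.2],"twist":-0.022,"gripper":0.45},{"linear":[0.481,0.967,-0.3],"twist":-0.022,"gripper":0.45},{"linear":[0.481,0.967,-0.3],"twist":-0.022,"gripper":0.45}]'
python3 - <<'E'
from h import *
snap('wrist','wrist6');d=dict(np.load('pics/wrist6.npz'));print(d['tp'],d['tr'])
P=cloud(d)
m=(P[...,2]>.2)&(P[...,2]<.225)
v,u=np.where(m);print(u.min(),u.max(),v.min(),v.max())
H=np.linalg.inv(d['hand_eye']);K=d['mtx']
for p in [(0,0,.057),(0,0,.022)]:
    c=H[:3,:3]@p+H[:3,3];q=K@c;print(p,q[:2]/q[2])
E
```

```text
time: 8.07
tool_pos: [0.5442, 0.2668, 0.2724]
ee_rot: [-3.136, 0.005, 1.38]
wrist_force: [-0.7, -0.6, -0.2]
width: 0.0424
[0.54417053 0.26683517 0.27240073] [-3.13618509  0.00462462  1.38018498]
312 639 140 348
(0, 0, 0.057) [316.91338409 222.64835315]
(0, 0, 0.022) [316.90723187 239.61375639]
```

View pics/wrist6.png

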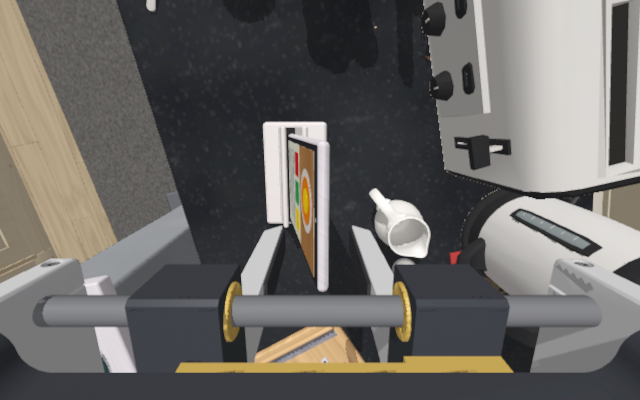

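Run:
```python
from h import *
d=dict(np.load('pics/wrist6.npz'))
e=ray(d,[[323.5,141.5],[322.5,291]],.215);print(e,e.mean(0),np.linalg.norm(e[1]-e[0]));v=e[0]-e[1];print(np.degrees(np.arctan2(-v[0],v[1])))
```

```text
[[0.56027408 0.32642918 0.215     ]
 [0.53695515 0.20689349 0.215     ]] [0.54861461 0.26666134 0.215     ] 0.12178897951473341
-11.038583651930676
```

The top edge is centred in the jaws at (0.5486,0.2667), with the TCP 4.5 mm in front of it as intended. Next I descend astride the slab.

```bash
python3 -m inch '[{"linear":[0,0,-0.2],"twist":0,"gripper":0.45},{"linear":[0,0,-0.4],"twist":0,"gripper":0.45},{"linear":[0,0,-0.6],"twist":0,"gripper":0.45},{"linear":[0,0,-0.79],"twist":0,"gripper":0.45},{"linear":[0,0,-0.79],"twist":0,"gripper":0.45},{"linear":[0,0,-0.79],"twist":0,"gripper":0.45}]'
```

```text
time: 8.62
tool_pos: [0.5443, 0.2675, 0.1979]
ee_rot: [-3.141, 0.001, 1.38]
wrist_force: [0.6, -0.4, 0.6]
width: 0.0425
```

```bash
python3 -m inch '[{"linear":[0,0,0],"twist":0,"gripper":0.26},{"linear":[0,0,0],"twist":0,"gripper":0.26},{"linear":[0,0,0],"twist":0,"gripper":0.26},{"linear":[0,0,0],"twist":0,"gripper":0.26},{"linear":[-0.08,0.015,0],"twist":0,"gripper":0.26},{"linear":[-0.14,0.026,0],"twist":0,"gripper":0.26},{"linear":[-0.2,0.037,0],"twist":0,"gripper":0.26},{"linear":[-0.25,0.047,0],"twist":0,"gripper":0.26},{"linear":[-0.25,0.047,0],"twist":0,"gripper":0.26}]'
python3 - <<'E'
from h import *
snap('wrist','wrist7');snap('scene','scene7')
a=cv2.imread('pics/scene7.png')[120:250,230:390];w=cv2.imread('pics/wrist7.png')[100:310,160:480]
cv2.imwrite('pics/z8.png',np.hstack([cv2.resize(a,(400,325)),cv2.resize(w,(400,263)) if 0 else cv2.resize(w,(400,325))]))
print(robot.get_obs()['wrist_force'],robot.get_obs()['tool_pos'])
E
```

```text
time: 9.37
tool_pos: [0.5184, 0.2743, 0.1977]
ee_rot: [-3.141, -0.0, 1.383]
wrist_force: [1.2, -0.5, 0.4]
width: 0.0245
[ 0.40412156  0.39011339 -0.58678669] [0.51935632 0.27407706 0.19753524]
```

View pics/z8.png

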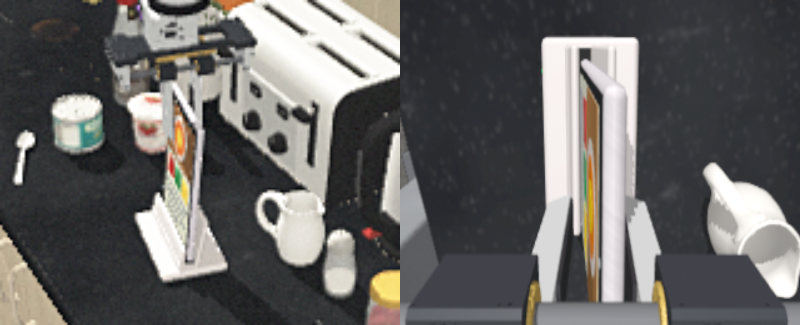

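```bash
python3 -m inch '[{"linear":[-0.05,0.009,0],"twist":0,"gripper":0.26},{"linear":[-0.09,0.017,0],"twist":0,"gripper":0.26},{"linear":[-0.12,0.023,0],"twist":0,"gripper":0.26},{"linear":[-0.12,0.023,0],"twist":0,"gripper":0.26}]' && python3 -m inch '[{"linear":[0,0,0],"twist":0,"gripper":0},{"linear":[0,0,0],"twist":0,"gripper":0},{"linear":[0,0,0],"twist":0,"gripper":0},{"linear":[0,0,0],"twist":0,"gripper":0}]'
python3 - <<'E'
from h import *
snap('wrist','wrist8');snap('scene','scene8')
a=cv2.imread('pics/scene8.png')[120:250,230:390];w=cv2.imread('pics/wrist8.png')[100:310,160:480]
cv2.imwrite('pics/z9.png',np.hstack([cv2.resize(a,(400,325)),cv2.resize(w,(400,263)) if 0 else cv2.resize(w,(400,325))]))
print(robot.get_obs()['wrist_force'],robot.get_obs()['wrist_torque'],robot.get_obs()['tool_pos'])
E
```

```text
time: 9.8
tool_pos: [0.5071, 0.2763, 0.1975]
ee_rot: [-3.141, 0.0, 1.383]
wrist_force: [0.3, 0.0, -0.9]
width: 0.0244
time: 10.13
tool_pos: [0.5086, 0.276, 0.1977]
ee_rot: [3.14, -0.0, 1.382]
wrist_force: [3.3, -0.1, 0.5]
width: 0.0099
[ 3.51751766 -0.05267182  0.59828318] [-0.14732249 -0.4161723  -0.07492156] [0.50853203 0.27598917 0.19768826]
```

View pics/z9.png

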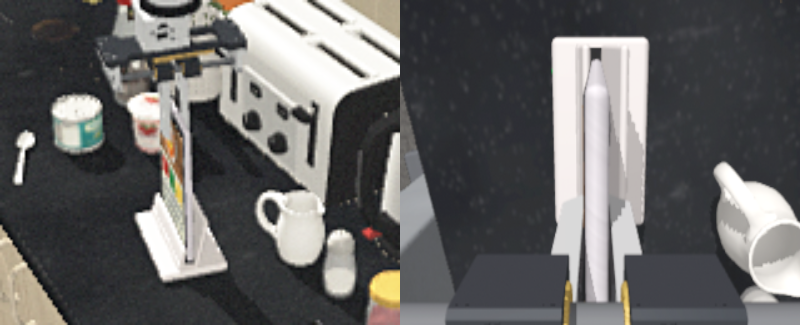

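```bash
python3 -m inch '[{"linear":[0,0,0.1],"twist":0,"gripper":0},{"linear":[0,0,0.2],"twist":0,"gripper":0},{"linear":[0,0,0.3],"twist":0,"gripper":0},{"linear":[0,0,0.45],"twist":0,"gripper":0},{"linear":[0,0,0.6],"twist":0,"gripper":0},{"linear":[0,0,0.8],"twist":0,"gripper":0},{"linear":[0,0,1],"twist":0,"gripper":0},{"linear":[0,0,1],"twist":0,"gripper":0}]'
python3 - <<'E'
from h import *
snap('wrist','wrist9');snap('scene','scene9');snap('side','side9')
w=cv2.imread('pics/wrist9.png')[100:310,160:480]
cv2.imwrite('pics/z10.png',np.hstack([cv2.resize(cv2.imread('pics/'+n+'9.png')[60:270,230:390],(260,341)) for n in('scene','side')]+[cv2.resize(w,(280,341))]))
print(robot.get_obs()['wrist_force'],robot.get_obs()['wrist_torque'],robot.get_obs()['tool_pos'])
E
```

```text
time: 10.9
tool_pos: [0.5078, 0.2769, 0.3019]
ee_rot: [3.138, -0.004, 1.383]
wrist_force: [-0.0, 0.7, -3.1]
width: 0.0099
[-0.38676983  0.38568613 -5.70392372] [-0.0611984   0.07921201  0.02972344] [0.50683895 0.27616642 0.29602276]
```

View pics/z10.png

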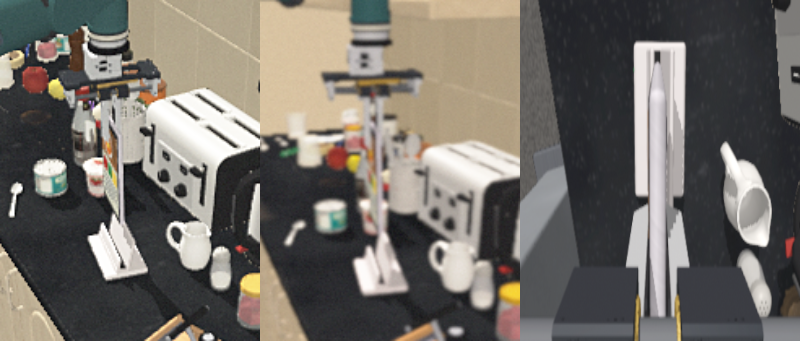

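```bash
python3 -m inch '[{"linear":[-0.02,-0.1,0.1],"twist":-0.05,"gripper":0},{"linear":[-0.06,-0.3,0.2],"twist":-0.12,"gripper":0},{"linear":[-0.1,-0.5,0.3],"twist":-0.19,"gripper":0},{"linear":[-0.15,-0.73,0.3],"twist":-0.26,"gripper":0},{"linear":[-0.2,-0.97,0.3],"twist":-0.33,"gripper":0}]' && python3 -m inch '[{"linear":[-0.05,-0.25,0],"twist":-0.08,"gripper":0},{"linear":[-0.1,-0.5,0],"twist":-0.16,"gripper":0},{"linear":[-0.15,-0.73,0],"twist":-0.25,"gripper":0},{"linear":[-0.2,-0.97,0],"twist":-0.33,"gripper":0}]' && python3 -m inch '[{"linear":[-0.05,-0.22,0],"twist":-0.08,"gripper":0},{"linear":[-0.1,-0.42,0],"twist":-0.16,"gripper":0},{"linear":[-0.15,-0.6,0],"twist":-0.24,"gripper":0},{"linear":[-0.17,-0.75,0],"twist":-0.3,"gripper":0},{"linear":[-0.19,-0.85,0],"twist":-0.32,"gripper":0},{"linear":[-0.2,-0.93,0],"twist":-0.32,"gripper":0},{"linear":[-0.2,-0.93,0],"twist":-0.32,"gripper":0},{"linear":[-0.2,-0.93,0],"twist":-0.32,"gripper":0}]'
python3 - <<'E'
from h import *
snap('wrist','wristA');snap('scene','sceneA');snap('side','sideA')
d=dict(np.load('pics/wristA.npz'));print(d['tp'],d['tr'],robot.get_obs()['wrist_force'])
P=cloud(d);q=P[(np.abs(P[...,2]-d['tp'][2]-.02)<.02)];print('slab top',len(q),np.percentile(q[:,2],[5,25,50,75,95]))
cv2.imwrite('pics/z11.png',np.hstack([cv2.resize(cv2.imread('pics/'+n+'A.png')[120:330,280:440],(260,341)) for n in('scene','side')]+[cv2.resize(cv2.imread('pics/wristA.png')[100:310,160:480],(280,341))]))
E
```

```text
time: 11.47
tool_pos: [0.4867, 0.1786, 0.3257]
ee_rot: [-3.139, 0.002, 1.034]
wrist_force: [-0.1, -0.8, -4.7]
width: 0.01
time: 11.8
tool_pos: [0.4663, 0.0813, 0.3249]
ee_rot: [-3.138, 0.004, 0.687]
wrist_force: [0.2, 0.1, -4.8]
width: 0.0098
time: 12.47
tool_pos: [0.4476, -0.0106, 0.3268]
ee_rot: [-3.14, 0.001, 0.357]
wrist_force: [-0.9, 0.3, -4.6]
width: 0.0098
[ 0.4475869  -0.01055616  0.32677702] [-3.14022722e+00  8.81429165e-04  3.56732608e-01] [ 1.31650746  0.3266022  -3.58111852]
slab top 5027 [0.33501441 0.34664256 0.34844451 0.34935923 0.35890207]
```

View pics/z11.png

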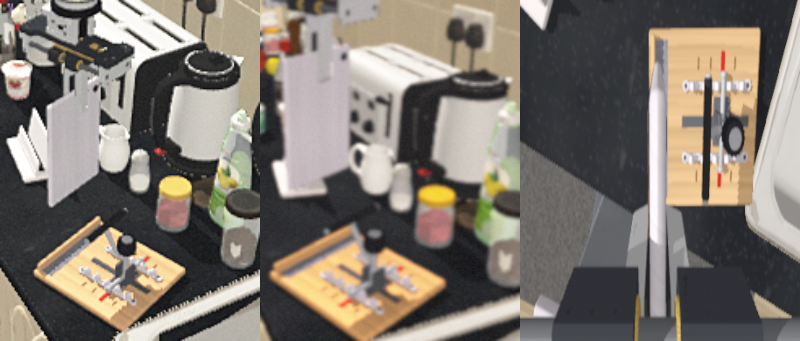

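Run:
```python
from h import *
d=dict(np.load('pics/sceneA.npz'));P=cloud(d);o=np.array([.4735,-.0901])
D=P[...,:2]-o;sx=D@[.349,-.937];sy=D@[.937,.349]
m=(abs(sx+.078)<.03)&(abs(sy)<.08)&(P[...,2]>.14)&(P[...,2]<.30)
q=np.c_[sx[m],sy[m],P[m][:,2]];c=q.mean(0);s=np.linalg.svd(q-c,full_matrices=False);print(len(q),c,s[2].round(3),s[1]/len(q)**.5,q.min(0),q.max(0))
n=s[2][2];print('back face sx at z=.15:',c[0]-(n[2]*(.15-c[2]))/n[0])
```

```text
1363 [-0.08030359 -0.00411433  0.23021732] [[-0.003  0.066 -0.998]
 [-0.009 -0.998 -0.066]
 [ 1.    -0.009 -0.004]] [0.0417191  0.03722267 0.00187636] [-0.0906138  -0.06198393  0.15227575] [-0.07549519  0.06592313  0.29996168]
back face sx at z=.15: -0.08060164533141712
```

```bash
python3 -m inch '[{"linear":[0,-0.047,-0.15],"twist":0,"gripper":0},{"linear":[0,-0.047,-0.4],"twist":0,"gripper":0},{"linear":[0,-0.047,-0.65],"twist":0,"gripper":0},{"linear":[0,-0.047,-0.85],"twist":0,"gripper":0},{"linear":[0,-0.047,-1],"twist":0,"gripper":0},{"linear":[0,-0.047,-1],"twist":0,"gripper":0},{"linear":[0,-0.047,-1],"twist":0,"gripper":0}]'
python3 - <<'E'
from h import *
snap('wrist','wristB');snap('scene','sceneB');snap('side','sideB')
d=dict(np.load('pics/wristB.npz'));print(d['tp'],d['tr'],robot.get_obs()['wrist_force'])
cv2.imwrite('pics/z12.png',np.hstack([cv2.resize(cv2.imread('pics/'+n+'B.png')[150:330,270:440],(260,341)) for n in('scene','side')]+[cv2.resize(cv2.imread('pics/wristB.png')[80:310,160:480],(280,341))]))
E
```

```text
time: 13.2
tool_pos: [0.4473, -0.0149, 0.2269]
ee_rot: [-3.14, 0.002, 0.357]
wrist_force: [0.8, 0.4, -3.3]
width: 0.01
[ 0.44732414 -0.01488979  0.22686491] [-3.14044304e+00  1.75217836e-03  3.57161962e-01] [ 0.1624049  -0.38192    -4.96754397]
```

View pics/z12.png

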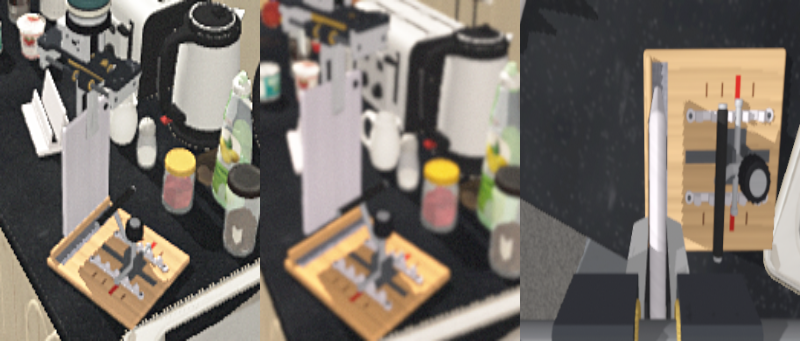

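```bash
python3 -m inch '[{"linear":[0,0,-0.06],"twist":0,"gripper":0},{"linear":[0,0,-0.12],"twist":0,"gripper":0},{"linear":[0,0,-0.17],"twist":0,"gripper":0},{"linear":[0,0,-0.21],"twist":0,"gripper":0},{"linear":[0,0,-0.25],"twist":0,"gripper":0},{"linear":[0,0,-0.28],"twist":0,"gripper":0},{"linear":[0,0,-0.29],"twist":0,"gripper":0},{"linear":[0,0,-0.29],"twist":0,"gripper":0}]'
```

```text
time: 14.02
tool_pos: [0.4475, -0.0155, 0.198]
ee_rot: [-3.141, 0.001, 0.356]
wrist_force: [-0.3, 0.3, -4.7]
width: 0.0101
```

```bash
python3 -m inch '[{"linear":[0,0,-0.01],"twist":0,"gripper":0},{"linear":[0,0,-0.02],"twist":0,"gripper":0},{"linear":[0,0,-0.03],"twist":0,"gripper":0},{"linear":[0,0,-0.03],"twist":0,"gripper":0}]'
python3 - <<'E'
from h import *
snap('scene','sceneC');snap('side','sideC');print(robot.get_obs()['wrist_force'])
cv2.imwrite('pics/z13.png',np.hstack([cv2.resize(cv2.imread('pics/'+n+'C.png')[190:330,280:420],(400,400)) for n in('scene','side')]))
E
```

```text
time: 14.35
tool_pos: [0.4477, -0.0155, 0.1954]
ee_rot: [3.142, 0.0, 0.356]
wrist_force: [0.7, -0.6, -4.5]
width: 0.0097
[ 0.38316494 -0.03358518 -4.25292757]
```

View pics/z13.png

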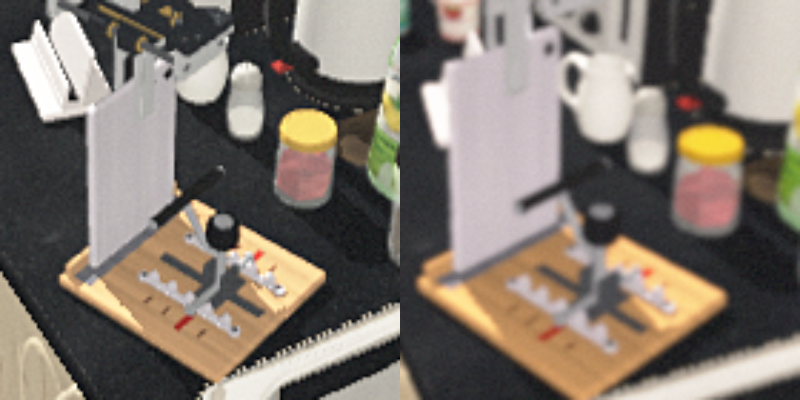

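The slab stands just behind the lip with its bottom about 1–2 mm up. I'll go down until it touches.

```bash
python3 -m inch '[{"linear":[0,0,-0.01],"twist":0,"gripper":0},{"linear":[0,0,-0.01],"twist":0,"gripper":0}]'; python3 -m inch '[{"linear":[0,0,-0.01],"twist":0,"gripper":0},{"linear":[0,0,-0.01],"twist":0,"gripper":0}]'
```

```text
time: 14.62
tool_pos: [0.4477, -0.0155, 0.1944]
ee_rot: [3.142, 0.0, 0.356]
wrist_force: [-0.0, -0.3, -4.6]
width: 0.01
time: 14.78
tool_pos: [0.4476, -0.0155, 0.1933]
ee_rot: [-3.142, 0.0, 0.356]
wrist_force: [0.5, -0.2, -4.1]
width: 0.0096
```

```bash
python3 -m inch '[{"linear":[0,0,-0.01],"twist":0,"gripper":0},{"linear":[0,0,-0.01],"twist":0,"gripper":0}]'; python3 -m inch '[{"linear":[0,0,-0.01],"twist":0,"gripper":0},{"linear":[0,0,-0.01],"twist":0,"gripper":0}]'
```

```text
time: 14.95
tool_pos: [0.4478, -0.0155, 0.1932]
ee_rot: [3.141, -0.001, 0.356]
wrist_force: [-0.1, 0.3, 0.0]
width: 0.0096
time: 15.12
tool_pos: [0.4478, -0.0155, 0.1932]
ee_rot: [3.141, -0.001, 0.356]
wrist_force: [-3.1, 0.7, 4.6]
width: 0.0096
```

```bash
python3 -m inch '[{"linear":[0,0,0.015],"twist":0,"gripper":0},{"linear":[0,0,0.015],"twist":0,"gripper":0.25},{"linear":[0,0,0.015],"twist":0,"gripper":0.25},{"linear":[0,0,0.015],"twist":0,"gripper":0.25},{"linear":[0,0,0.015],"twist":0,"gripper":0.25}]'; python3 -m inch '[{"linear":[0.01,-0.03,0],"twist":0,"gripper":0.25},{"linear":[0.02,-0.06,0],"twist":0,"gripper":0.25},{"linear":[0.035,-0.09,0],"twist":0,"gripper":0.25},{"linear":[0.045,-0.12,0],"twist":0,"gripper":0.25},{"linear":[0.055,-0.15,0],"twist":0,"gripper":0.25},{"linear":[0.055,-0.15,0],"twist":0,"gripper":0.25}]'
python3 - <<'E'
from h import *
snap('scene','sceneD');snap('side','sideD');print(robot.get_obs()['wrist_force'])
snap('wrist','wristD')
cv2.imwrite('pics/z14.png',np.hstack([cv2.resize(cv2.imread('pics/'+n+'D.png')[150:330,270:440],(260,341)) for n in('scene','side')]+[cv2.resize(cv2.imread('pics/wristD.png')[80:310,160:480],(280,341))]))
E
```

```text
time: 15.53
tool_pos: [0.448, -0.0156, 0.1931]
ee_rot: [3.141, -0.001, 0.356]
wrist_force: [0.2, -0.4, 0.0]
width: 0.0234
time: 16.03
tool_pos: [0.4534, -0.0312, 0.1929]
ee_rot: [3.141, 0.0, 0.355]
wrist_force: [0.6, 0.1, 0.6]
width: 0.0236
[-0.26345277 -0.42095716 -0.08637467]
```

View pics/z14.png

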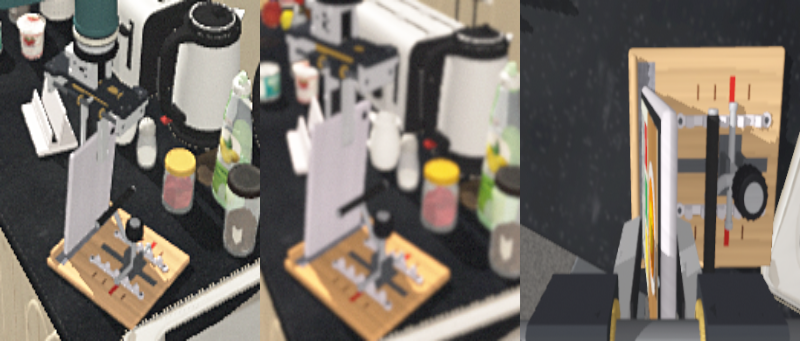

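```bash
python3 -m inch '[{"linear":[0,0,0.04],"twist":0,"gripper":0.32},{"linear":[0,0,0.08],"twist":0,"gripper":0.38},{"linear":[0,0,0.12],"twist":0,"gripper":0.44},{"linear":[0,0,0.16],"twist":0,"gripper":0.5},{"linear":[0.014,-0.038,0.18],"twist":0,"gripper":0.5},{"linear":[0.028,-0.075,0.18],"twist":0,"gripper":0.5},{"linear":[0.042,-0.113,0.18],"twist":0,"gripper":0.5},{"linear":[0.056,-0.15,0.18],"twist":0,"gripper":0.5},{"linear":[0.07,-0.188,0.18],"twist":0,"gripper":0.5},{"linear":[0.07,-0.188,0.18],"twist":0,"gripper":0.5}]'
python3 - <<'E'
from h import *
snap('scene','sceneE');snap('side','sideE');print(robot.get_obs()['wrist_force'])
snap('wrist','wristE')
cv2.imwrite('pics/z15.png',np.hstack([cv2.resize(cv2.imread('pics/'+n+'E.png')[150:330,270:440],(260,341)) for n in('scene','side')]+[cv2.resize(cv2.imread('pics/wristE.png')[80:310,160:480],(280,341))]))
E
```

```text
time: 17.02
tool_pos: [0.4604, -0.0502, 0.2106]
ee_rot: [3.141, 0.001, 0.355]
wrist_force: [0.4, -0.6, -0.1]
width: 0.0469
[ 0.2326882  -0.36133456 -0.24638957]
```

View pics/z15.png

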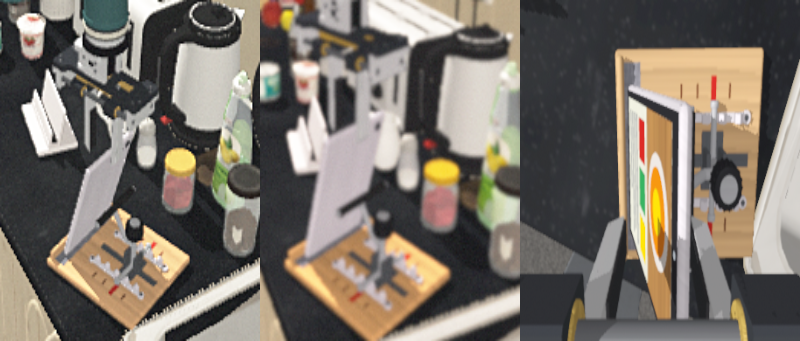

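```bash
python3 -m inch '[{"linear":[0,0,-0.08],"twist":0,"gripper":0.5},{"linear":[0,0,-0.16],"twist":0,"gripper":0.5},{"linear":[0.014,-0.038,-0.22],"twist":0,"gripper":0.5},{"linear":[0.028,-0.075,-0.25],"twist":0,"gripper":0.5},{"linear":[0.042,-0.113,-0.25],"twist":0,"gripper":0.5},{"linear":[0.056,-0.15,-0.25],"twist":0,"gripper":0.5},{"linear":[0.07,-0.188,-0.25],"twist":0,"gripper":0.5},{"linear":[0.084,-0.225,-0.25],"twist":0,"gripper":0.5},{"linear":[0.098,-0.263,-0.25],"twist":0,"gripper":0.5},{"linear":[0.112,-0.3,-0.25],"twist":0,"gripper":0.5}]'; python3 -m inch '[{"linear":[0.014,-0.038,0],"twist":0,"gripper":0.5},{"linear":[0.028,-0.075,0],"twist":0,"gripper":0.5},{"linear":[0.035,-0.094,0],"twist":0,"gripper":0.5},{"linear":[0.042,-0.113,0],"twist":0,"gripper":0.5},{"linear":[0.049,-0.131,0],"twist":0,"gripper":0.5},{"linear":[0.056,-0.15,0],"twist":0,"gripper":0.5},{"linear":[0.063,-0.169,0],"twist":0,"gripper":0.5},{"linear":[0.07,-0.188,0],"twist":0,"gripper":0.5},{"linear":[0.07,-0.188,0],"twist":0,"gripper":0.5}]'
python3 - <<'E'
from h import *
snap('scene','sceneF');snap('side','sideF');print(robot.get_obs()['wrist_force'])
snap('wrist','wristF')
cv2.imwrite('pics/z16.png',np.hstack([cv2.resize(cv2.imread('pics/'+n+'F.png')[150:330,270:440],(260,341)) for n in('scene','side')]+[cv2.resize(cv2.imread('pics/wristF.png')[80:310,160:480],(280,341))]))
E
```

```text
time: 18.0
tool_pos: [0.4717, -0.0799, 0.1862]
ee_rot: [3.141, -0.0, 0.356]
wrist_force: [0.2, -0.0, 0.3]
width: 0.0468
time: 18.75
tool_pos: [0.4785, -0.0982, 0.1861]
ee_rot: [-3.141, -0.0, 0.356]
wrist_force: [-0.2, 0.6, -0.3]
width: 0.047
[ 1.02281316 -0.28770977  0.56193593]
```

View pics/z16.png

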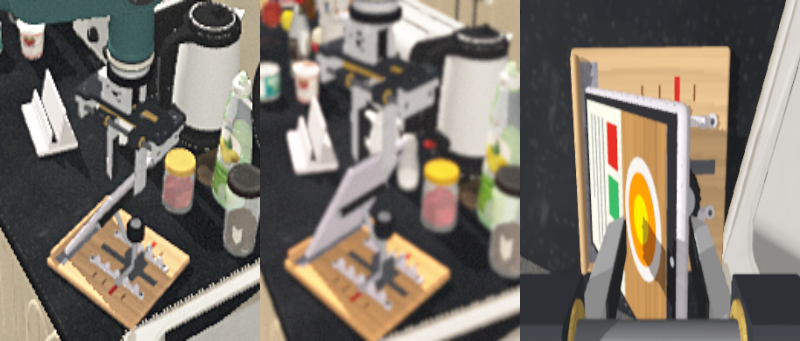

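```bash
python3 -m inch '[{"linear":[0.01,-0.028,0],"twist":0,"gripper":0.5},{"linear":[0.021,-0.056,0],"twist":0,"gripper":0.5},{"linear":[0.032,-0.085,0],"twist":0,"gripper":0.5},{"linear":[0.032,-0.085,0],"twist":0,"gripper":0.5},{"linear":[0.032,-0.085,0],"twist":0,"gripper":0.5}]'
python3 - <<'E'
from h import *
snap('scene','sceneG');snap('side','sideG')
w=snap('wrist','wristG')
d=dict(np.load('pics/wristG.npz'));P=cloud(d);o=np.array([.4735,-.0901]);D=P[...,:2]-o;sx=D@[.349,-.937];sy=D@[.937,.349];z=P[...,2]
m=(sx>-.08)&(sx<.03)&(abs(sy)<.075)&(z>.05)&(z<.2)&(np.arange(640)[None]<440);m[:,:]&=(np.arange(400)[:,None]<200)
q=np.c_[sx[m],sy[m],z[m]];c=np.median(q,0);
for _ in range(3):
    s=np.linalg.svd(q-q.mean(0),full_matrices=False);r=(q-q.mean(0))@s[2][2];q=q[abs(r)<.004+0*r] if (abs(r)<.004).sum()>200 else q
n=s[2][2];print(len(q),q.mean(0),n.round(3),'lean',np.degrees(np.arcsin(abs(n[2]))))
cv2.imwrite('pics/z17.png',np.hstack([cv2.resize(cv2.imread('pics/'+n+'G.png')[150:330,270:440],(260,341)) for n in('scene','side')]+[cv2.resize(cv2.imread('pics/wristG.png')[80:310,160:480],(280,341))]))
E
```

```text
time: 19.32
tool_pos: [0.4817, -0.1069, 0.186]
ee_rot: [-3.142, 0.0, 0.356]
wrist_force: [-0.1, 0.4, 0.4]
width: 0.0468
5308 [-0.01116871  0.04286061  0.13730347] [-0.846  0.035  0.533] lean 32.17994731135774
```

View pics/z17.png

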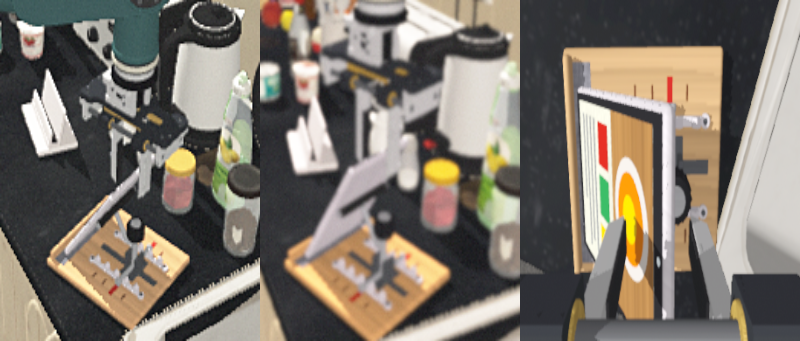

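The tablet rests on the bar, leaning 32.2°, and the rear finger has come free of it. I'll withdraw straight up.

```bash
python3 -m inch '[{"linear":[0,0,0.1],"twist":0,"gripper":0.5},{"linear":[0,0,0.2],"twist":0,"gripper":0.5},{"linear":[0,0,0.35],"twist":0,"gripper":0.5},{"linear":[0,0,0.6],"twist":0,"gripper":0.5},{"linear":[0,0,1],"twist":0,"gripper":0.5},{"linear":[0,0,1],"twist":0,"gripper":0.5}]'; python3 -m inch '[{"linear":[0,0.3,0.3],"twist":0,"gripper":0.5},{"linear":[0,0.6,0.3],"twist":0,"gripper":0.5},{"linear":[0,0.9,0.3],"twist":0,"gripper":0.5},{"linear":[0,0.9,0.3],"twist":0,"gripper":0.5},{"linear":[0,0.9,0.3],"twist":0,"gripper":0.5}]'
python3 - <<'E'
from h import *
snap('scene','sceneH');snap('side','sideH')
w=snap('wrist','wristH')
for nm in ('wristH','sceneH'):
    d=dict(np.load(f'pics/{nm}.npz'));P=cloud(d);o=np.array([.4735,-.0901]);D=P[...,:2]-o;sx=D@[.349,-.937];sy=D@[.937,.349];z=P[...,2]
    m=(sx>-.075)&(sx<.035)&(abs(sy)<.075)&(z>.045)&(z<.2)
    if nm=='wristH': m&=(np.arange(400)[:,None]<260)
    q=np.c_[sx[m],sy[m],z[m]]
    m&=abs(z-.019-(sx+.084)/np.tan(.575))<.03; q=np.c_[sx[m],sy[m],z[m]]
    s=np.linalg.svd(q-q.mean(0),full_matrices=False);n=s[2][2];n=n*np.sign(n[0]);c=q.mean(0)
    print(nm,len(q),c.round(4),n.round(3),s[1]/len(q)**.5,'lean',np.degrees(np.arcsin(abs(n[2]))),'yaw',np.degrees(n[1]/n[0]),'y range',np.percentile(q[:,1],[.5,99.5]),'face x at z=.017',c[0]-n[2]*(.017-c[2])/n[0],'top',q[:,2].max(), q[:,0].max())
d=dict(np.load('pics/sceneH.npz'));P=cloud(d);q=P[(P[...,0]>.455)&(P[...,0]<.515)&(P[...,1]>-.15)&(P[...,1]<-.11)&(P[...,2]>.08)&(P[...,2]<.13)];print('knob',len(q),q.mean(0) if len(q) else 0)
cv2.imwrite('pics/z18.png',np.hstack([cv2.resize(cv2.imread('pics/'+n+'H.png')[150:330,270:440],(260,341)) for n in('scene','side')]+[cv2.resize(cv2.imread('pics/wristH.png')[40:310,160:480],(280,341))]))
E
```

```text
time: 19.97
tool_pos: [0.4842, -0.1074, 0.2957]
ee_rot: [3.132, -0.012, 0.356]
wrist_force: [-0.4, -1.1, 1.6]
width: 0.047
time: 20.38
tool_pos: [0.4818, -0.0157, 0.3176]
ee_rot: [3.14, -0.002, 0.359]
wrist_force: [-0.4, 0.5, 0.3]
width: 0.0471
wristH 7479 [-0.0156  0.0127  0.1307] [ 0.844 -0.002 -0.536] [0.05234202 0.03060264 0.00140718] lean 32.42114398238372 yaw -0.10275432588945696 y range [-0.05954033  0.06132859] face x at z=.017 -0.08783361556602662 top 0.19039818791854138 0.029239275229949235
sceneH 473 [ 0.0004 -0.0197  0.1429] [ 0.872 -0.058 -0.486] [0.05042709 0.03410668 0.00468959] lean 29.063571035207524 yaw -3.7796515812012106 y range [-0.06346306  0.05847913] face x at z=.017 -0.06969271297608833 top 0.19489177104089903 0.03026301450808508
knob 138 [ 0.48400714 -0.12850901  0.10248826]
```

View pics/z18.png

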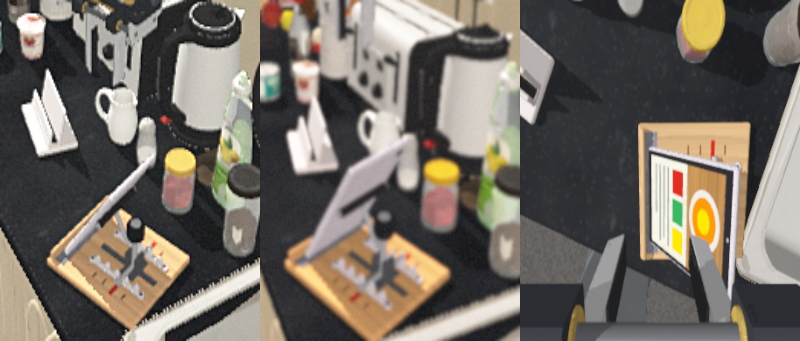

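View pics/wristH.png

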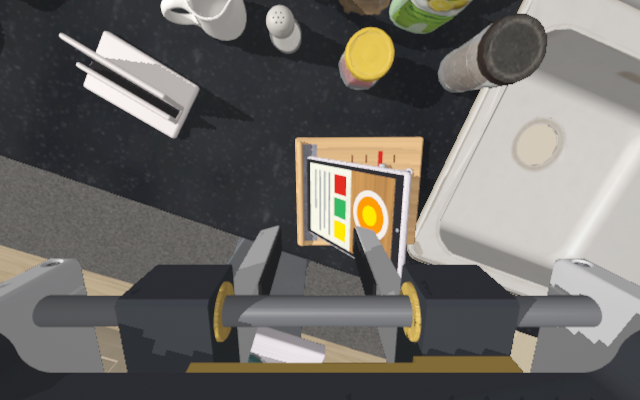

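Run:
```python
from h import *
for n in ('scene4','sceneH'):
    P=cloud(dict(np.load(f'pics/{n}.npz')));q=P[(P[...,0]>.455)&(P[...,0]<.515)&(P[...,1]>-.15)&(P[...,1]<-.11)&(P[...,2]>.08)&(P[...,2]<.13)];print(n,len(q),q.mean(0),np.percentile(q[:,2],95))
print(robot.get_obs()['qvel'].round(3),robot.get_obs()['wrist_force']);robot.close_job()
```

```text
scene4 138 [ 0.48242404 -0.1264848   0.10222035] 0.11125828478292855
sceneH 138 [ 0.48400714 -0.12850901  0.10248826] 0.11107271118351937
[-0.011  0.005  0.006  0.003  0.     0.002] [-0.5386769  -0.98740286 -0.58129698]
the job is handed in; nothing more can be done
```

I moved the prop from the front notch to the red-marked one. I then took the tablet from the dock, set it upright behind the lip, eased it back onto the rubber bar with the rear finger, and withdrew. I handed the job in after about 20.5 s of the 61 s; no verdict was reported.

**Prop:** right after the move, the knob top measured at (0.485, -0.121), which matches the red notch. At the end the knob was at the same height, about 2.5 mm further back, which is roughly the notch's play.

**Tablet, from the last wrist view:**

| Check | Measured | Wanted |
|---|---|---|
| Lean | 32.4° | 29 to 38° |
| Square to the stand | -0.1° | within 7° |
| Off centre | about 1 mm | within 25 mm |
| Origin, x in the stand frame (worked out from the screen face) | about -84 mm | -90 to -72 mm |

The screen faces the stand's front and the tablet is the right way up. The gripper was clear of everything. The jars, jug and shaker looked unmoved in the last pictures, but I did not measure them.

**Check that disagreed:** the scene camera gave a lean of 29.1° and a twist of -3.8°. It saw the tablet almost edge-on, with few points and a spread of about 5 mm, so I relied on the wrist view.

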